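# Dig the graphite paddle out of the hot-tool bin

### The job

The graphite paddle is wanted at the burner, but it lies at the bottom of the sloping bin, under a flat kiln tile with a square kiln post on top of it. Lift out first the post and then the tile, one at a time, and lay each flat on the floor of the shallow steel tray, side by side, setting it down in the fingers rather than dropping it. Then draw out the paddle and lay it level on the tool rest, handle in the fork and blade on the bar, letting go only once it lies there; leave the mould block and the glass jar where they stand.

Things in the scene. Friction and masses are not known exactly. Their poses are not given: they have to be found in the camera images.
- bin: Open grey sheet-steel bin on a fixed stand. Origin: middle of the stand, on the bench; z up. Its floor rises at 28 degrees along the bin's +x (roughly away from the robot) and is level across y; inside 245 mm up the slope by 170 mm, walls 40 mm high square to the floor, 4 mm thick. Its highest rim is 173 mm above the bench.
- bin_low (a point): Foot of the bin's low wall, inside, at mid width: x = -110, z = 22 mm from the bin's origin. The point s up the slope and n square out of the floor from here is at (s cos28 - n sin28, 0, s sin28 + n cos28) in the bin's axes. Paddle, tile and post lie loose on one another, flat, along the slope, their low ends at or within 10 mm of this wall.
- post: Kiln post: plain cream ceramic square bar 130 x 25 x 25 mm, about 0.16 kg, the uppermost thing in the bin. Origin: centre of its underside; x along its length (up the slope at the start), z out of its top face. It lies at the bin's 28 degree slope and must be turned level to lie in the tray.
- post_mid (a point): The centre of the kiln post (12.5 mm above its underside).
- tile: Kiln tile: plain grey-white ceramic slab 150 x 64 x 12 mm, about 0.22 kg, between the post and the paddle. Origin: centre of its underside; x along its length (up the slope at the start), z out of its top face. At its middle only the paddle's 24 mm handle is under it, so its long edges are free there, 12 mm above the bin's floor.
- tile_mid (a point): The centre of the kiln tile (6 mm above its underside).
- paddle: Flat paddle, about 0.19 kg, 12 mm thick all over: dark graphite blade 75 mm long, 80 mm wide; flat wooden handle 125 mm long, 24 mm wide with a brass ferrule. It lies on the bin's floor, handle down the slope. Origin: on the underside where handle and blade meet (near its centre of mass); x runs from the handle (from -125 mm) to the blade (to 75 mm); z out of its top face.
- paddle_handle (a point): A good place to grip: on the handle's centre line 30 mm from the blade, at mid thickness.
- paddle_blade (a point): The centre of the paddle's blade, at mid thickness.
- tray: Shallow steel tray fixed to the bench, inside 175 mm (x) by 180 mm (y), floor 3 mm thick, its rim 15 mm above the bench. Origin: centre of its underside; z up. Empty at the start; it may stand to either side.
- rest: Tool rest of bent dark steel fixed to the bench, base 160 (x) by 70 mm (y). Origin: centre of its underside; x points from the fork to the bar, z up. A paddle laid right has its handle on the fork's seat, its blade on the bar and pointing along +x, its origin near x = 25 mm (-5 to 60 will do) and its underside 35 mm above the bench.
- rest_seat (a point): Middle of the fork's seat, at x = -70 mm of the rest, 35 mm above the bench; the fork is a plate 5 mm thick in x with two prongs 46 mm apart that rise 22 mm above the seat.
- rest_bar (a point): Middle of the bar's top, at x = 62 mm of the rest, 35 mm above the bench; the bar measures 18 mm in x and 90 mm in y.
- mould: Bystander: dark graphite mould block 56 x 56 x 30 mm with a round hollow in its top. Origin: centre of its underside.
- jar: Bystander: clear glass jar, 68 mm across and 85 mm high. Origin: centre of its underside.
Not all that is in view belongs to the job. Leave any orange or pink look-alike of the post alone. Leave any green or turquoise look-alike of the tile alone.

How it is judged:
On the way, in this order (a step that is already met when the one before it is completed fails the run):
1. the post is brought down flat to the tray's floor (within about 10 mm) in the fingers while the tile is still in the bin (x of post_mid in the frame of tray between -0.085 and 0.085 m and y of post_mid in the frame of tray between -0.088 and 0.088 m and z of post_mid in the frame of tray below 0.026 m and angle between post's own x axis and vertical between 1.371 and 1.771 rad and contact force between the fingers and post above 0.5 N and distance of tile from where it was at the start of the episode below 0.06 m), for 0.05 s.
2. the tile is brought down flat to the tray's floor beside the post (within about 10 mm) in the fingers while the paddle is still in the bin (x of tile_mid in the frame of tray between -0.085 and 0.085 m and y of tile_mid in the frame of tray between -0.088 and 0.088 m and z of tile_mid in the frame of tray below 0.019 m and angle between tile's own x axis and vertical between 1.371 and 1.771 rad and angle between tile's own y axis and vertical between 1.371 and 1.771 rad and contact force between the fingers and tile above 0.5 N and distance of paddle from where it was at the start of the episode below 0.06 m), for 0.05 s.
3. the paddle is lifted clear of the bin (distance between paddle_blade and bin above 0.2 m and height (world z) of paddle above 0.06 m and contact force between the fingers and paddle above 0.5 N), for 0.1 s.
4. the paddle is brought down onto the tool rest (within about 10 mm), handle in the fork and blade over the bar, in the fingers (x of paddle in the frame of rest between -0.005 and 0.06 m and y of paddle_handle in the frame of rest between -0.023 and 0.023 m and z of paddle_handle in the frame of rest between 0.036 and 0.051 m and z of paddle_blade in the frame of rest between 0.036 and 0.051 m and x of paddle_blade in the frame of rest above 0.03 m and contact force between the fingers and paddle above 0.5 N), for 0.05 s.
At the end, for the whole second after the job is handed in: Paddle level (0.06 rad) on fork seat and bar (heights within 4 mm), origin -5 to 60 mm along the rest's x, blade on the bar's side, grip point within 15 mm and blade centre within 20 mm of its centre line; post and tile flat (0.06 rad) on the tray's floor, not on each other; all at rest (x of paddle in the frame of rest between -0.005 and 0.06 m and y of paddle_handle in the frame of rest between -0.015 and 0.015 m and y of paddle_blade in the frame of rest between -0.02 and 0.02 m and z of paddle_handle in the frame of rest between 0.037 and 0.045 m and z of paddle_blade in the frame of rest between 0.037 and 0.045 m and x of paddle_blade in the frame of rest above 0.03 m and angle between the x axis of paddle and the x axis of rest, either way round below 0.25 rad and angle between paddle's own x axis and vertical between 1.511 and 1.631 rad and angle between paddle's own y axis and vertical between 1.511 and 1.631 rad and x of post_mid in the frame of tray between -0.085 and 0.085 m and y of post_mid in the frame of tray between -0.088 and 0.088 m and z of post_mid in the frame of tray between 0.01 and 0.02 m and angle between post's own x axis and vertical between 1.511 and 1.631 rad and x of tile_mid in the frame of tray between -0.085 and 0.085 m and y of tile_mid in the frame of tray between -0.088 and 0.088 m and z of tile_mid in the frame of tray between 0.005 and 0.0135 m and angle between tile's own x axis and vertical between 1.511 and 1.631 rad and angle between tile's own y axis and vertical between 1.511 and 1.631 rad and linear speed of each of paddle, post, tile below 0.02 m/s and angular speed of each of paddle, post, tile below 0.3 rad/s); the robot touches nothing.
It fails at once if the mould is pushed more than 25 mm or tipped (distance of mould from where it was at the start of the episode above 0.025 m or angle between mould's own z axis and vertical above 0.35 rad).
It fails at once if the jar is pushed more than 25 mm or tipped (distance of jar from where it was at the start of the episode above 0.025 m or angle between jar's own z axis and vertical above 0.35 rad).
It also fails if it takes over 72 s, if anything falls off the work surface, if the arm or the gripper's body presses on something with over 40 N, if the wrist force passes 120 N, or if a joint passes its speed limit or range.

### The arm

A 6-joint arm with a two-finger parallel gripper is mounted at the origin on the work surface. World frame = base frame: x ahead of the robot, y to its left, z up, the work surface at z = 0. Lengths are in m, angles in rad, forces in N, time in s.
With the tool pointing down it reaches from about 0.35 to 0.95 m from the base axis. Payload 17.4 kg.
Tool frame: the origin (TCP) lies at the very end of the fingers, on their centre line; the grasp point (between the pads) lies 19 mm behind it; z points along the fingers, y is the line along which they close (so a half turn about z gives the same grasp; the last joint's range is limited). The gripper opens to 93 mm and grips with 3 to 60 N. Pads are 15 mm wide; open, the fingers measure 128 mm over their backs; the gripper's body (75 mm by 188 mm) begins 65 mm behind the grasp point.
Start: joints at [1.097, 0.116, 1.442, -0, 1.584, -0.038], TCP at [0.285, 0.612, 0.219] pointing down, gripper open.
Joint ranges: [-2.83, 2.83], [-0.83, 2.19], [0.07, 2.5], [-1.14, 4.28], [0.01, 3], [-2.97, 2.97]. Speed limits (rad/s): [1.89, 1.89, 2.22, 3.14, 3.14, 3.14].

### API

Orientations are given as a unit quaternion [x, y, z, w].
In Python, from rig import * gives the robot as it stands.
- The arm moves only by the tool drive_tool, never from a script. Its argument "commands" is a list of rows, each a list of 6 numbers: the shift along the world's x, y, z in mm, then the turn, a rotation vector about the world's x, y, z in degrees. In form: [[tx, ty, tz, wx, wy, wz], ...]. A call has 1 to 8 rows; each row shifts and turns the commanded pose from where the row before left it; what a row does not reach is not made up. A row lasts 1/12 s, in which the tool goes at most 41.7 mm and 7.16 degrees, less where a joint would pass 70% of its speed; a pose out of reach is approached as far as the arm can. A call is refused whole if a number of a shift passes 41.7 or a number of a turn 7.16, either way. A call with a gripper value outside its range is refused whole. "jaw" is the finger opening in mm, from 0 to 93, set as the call begins (left out, the last holds). The fingers move at their own pace and stop on an object; the grip force is fixed at half the most. Time passes only in rows, so rows that do not move let the fingers close. It gives the time, the measured TCP pose, the force, the opening and the grip force at its end, in the units of the state.
- observe(): the state, without advancing time (a new reading comes with each control period).
- camera(name): name is "scene" or "top" or "wrist"; returns the picture (420x560x3 uint8, red, green, blue); there is no depth.
- camera_params(name): a dict with "fovy" (degrees; the focal length in pixels is half the picture's height over the tangent of half this angle, whatever the lens; pixels are square), "cx", "cy" (the principal point, pixels), "dist" ([k1, k2, p1, p2, k3] as OpenCV has them; the pictures are not rectified), "R" (3x3) and "t" (3): a world point X has camera coordinates R X + t. Camera axes: x right, y down, z forward; pixel columns grow to the right and rows downward; lengths in m; the calibration is good to about 2 mm. A picture is of the moment at which its call begins: read the wrist's pose just before it. camera_params takes no time and is no camera call; for the wrist camera it gives the pose at the moment of the call.
- sign_off(): hands the job in; it is judged then, once.
The state is a dict: "t": time; "qpos": joint angles; "joint_velocities": joint speeds; "tau": joint torques, N m; "position": TCP position; "tcp_rot": TCP orientation; "wrist_force": force on the tool from outside, world axes, zero at the start; "ft_torque": the same for the moment, N m; "finger_gap": opening from 0.0 (shut) to 1.0 (fully open); "gripper_force": force on a finger pad.
Only numpy, scipy, OpenCV 4.12 (cv2) and the standard library are available. Lean on these libraries where they do the work, as an engineer would, in place of code of your own. Each camera call takes 0.05 s, during which the arm holds its last target. There are 200 camera calls.

## Working session

There is one attempt and no reset: what is moved stays moved. The work goes in short steps, Python scripts to look and compute and a tool call to move; the robot and the scene stay as the last step left them, time stands still between calls to the robot, and variables do not carry over. Pictures are saved under pics/ and viewed, at most 10 in all, crops included, and the job is handed in when it is done.

Besides the shell and the picture viewer there is one more tool, called after "Request:" in YAML: its name, and indented under it one key for each argument. drive_tool: Moves the arm, as the interface text tells. Its arguments: {"type":"object","properties":{"commands":{"type":"array"},"jaw":{"type":"number"}},"required":["commands"]}

```bash
mkdir -p pics; ls; python3 - <<'E'
from rig import *
import cv2
s=observe();print(s['t'],s['position'],s['tcp_rot'],s['finger_gap'])
for n in ('scene','top'):
    cv2.imwrite(f'pics/{n}0.png',camera(n)[:,:,::-1]); p=camera_params(n); print(n,p)
E
```

```text
pics
0.0 [0.28485099 0.61172671 0.21787533] [ 2.16164338e-01  9.76356811e-01 -5.81038238e-04 -1.38321214e-04] 1.0012088634803038
scene {'fovy': 44.44794485605785, 'cx': 283.54188808685103, 'cy': 213.04871222790965, 'dist': array([-0.15677686,  0.        ,  0.        ,  0.        ,  0.        ]), 'R': array([[-0.1790371 ,  0.98373548, -0.01449874],
       [ 0.73810497,  0.12456014, -0.6630881 ],
       [-0.65049733, -0.12941896, -0.74840094]]), 't': array([ 0.13778173, -0.27298669,  1.82953734])}
top {'fovy': 48.971368829759044, 'cx': 279.561578580906, 'cy': 207.8580486021716, 'dist': array([-0.04890946,  0.        ,  0.        ,  0.        ,  0.        ]), 'R': array([[-0.01802047, -0.99970165,  0.01648875],
       [-0.99423355,  0.01617341, -0.10600975],
       [ 0.10571144, -0.01830402, -0.99422837]]), 't': array([-0.08016981,  0.47412883,  1.40952832])}
```

View pics/scene0.png

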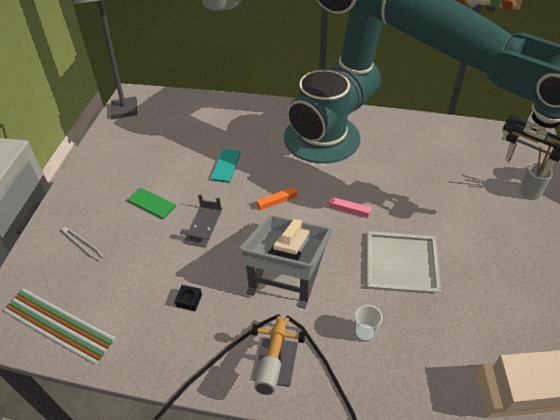

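View pics/top0.png

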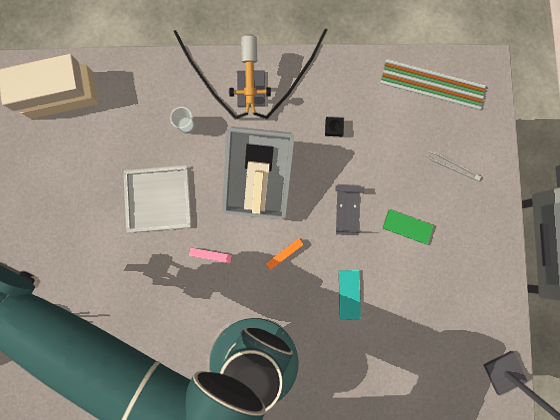

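The bin is at top (257,175) with the cream post in it. The tray is at (157,199), to the robot's left, and the rest is at (348,210), with its fork toward the robot. The look-alikes are the pink bar (210,255), orange bar (285,253), green slab (409,227) and teal slab (349,295). The cream bar in the bin at (257,190) fits the post, as it's the only one in the bin and the right colour. I'll confirm with enlarged crops.

```bash
cat > h.py <<'E'
import numpy as np, cv2
from scipy.spatial.transform import Rotation as Ro
def K(p):
    f=210/np.tan(np.radians(p['fovy']/2)); return np.array([[f,0,p['cx']],[0,f,p['cy']],[0,0,1]])
def ray(p,px):
    u=cv2.undistortPoints(np.array([[px]],float),K(p),p['dist'])[0,0]
    R=np.array(p['R']); d=R.T@np.array([*u,1]); return -R.T@p['t'], d/np.linalg.norm(d)
def atz(p,px,z):
    c,d=ray(p,px); return c+d*(z-c[2])/d[2]
def tri(obs):
    A=np.zeros((3,3));b=np.zeros(3);rs=[ray(p,x) for p,x in obs]
    for c,d in rs: M=np.eye(3)-np.outer(d,d);A+=M;b+=M@c
    X=np.linalg.solve(A,b); return X,max(np.linalg.norm(np.cross(d,X-c)) for c,d in rs)
def proj(p,X):
    return cv2.projectPoints(np.array(X,float).reshape(-1,1,3),cv2.Rodrigues(np.array(p['R']))[0],np.array(p['t'],float),K(p),p['dist'])[0][:,0]
def crop(img,x0,x1,y0,y1,s,name):
    c=cv2.resize(img[y0:y1,x0:x1,::-1],None,fx=s,fy=s,interpolation=cv2.INTER_CUBIC)
    for x in range((x0//20+1)*20,x1,20):
        cv2.line(c,(int((x-x0+.5)*s),0),(int((x-x0+.5)*s),6),(0,0,255),1);cv2.putText(c,str(x),(int((x-x0)*s),16),0,.35,(0,0,255))
    for y in range((y0//20+1)*20,y1,20):
        cv2.line(c,(0,int((y-y0+.5)*s)),(6,int((y-y0+.5)*s)),(0,0,255),1);cv2.putText(c,str(y),(8,int((y-y0+.5)*s)),0,.35,(0,0,255))
    cv2.imwrite('pics/'+name,c)
E
python3 - <<'E'
from h import *
a=cv2.imread('pics/top0.png')[:,:,::-1]; crop(a,115,375,105,270,3,'topc.png')
a=cv2.imread('pics/scene0.png')[:,:,::-1]; crop(a,180,450,185,350,2.9,'scenec.png')
E
```

```text
(no output)
```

View pics/topc.png

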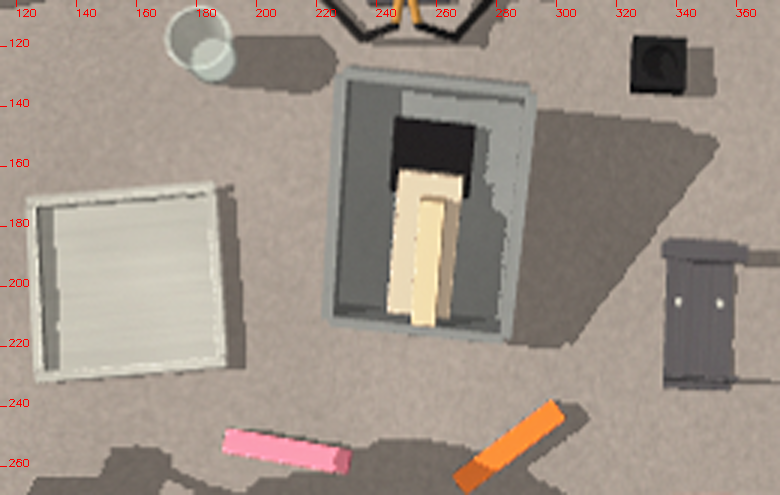

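View pics/scenec.png

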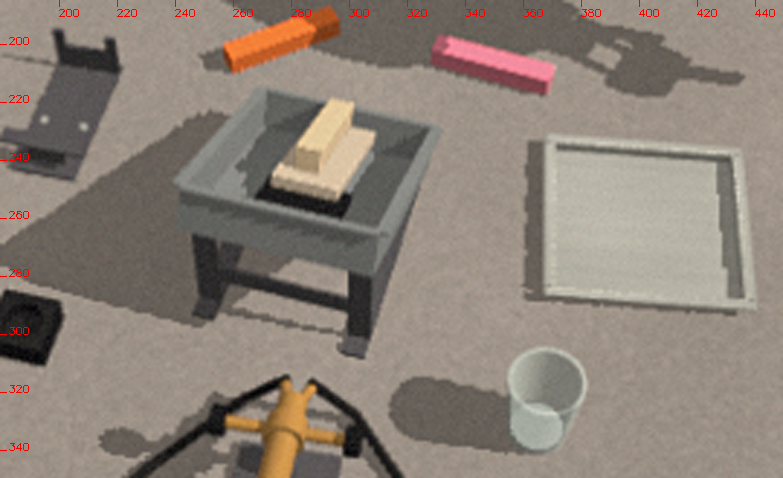

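```bash
cat > m1.py <<'E'
from rig import *
from h import *
P={n:camera_params(n) for n in('top','scene')}
T=lambda c:((c[0]+.5)/3-.5+115,(c[1]+.5)/3-.5+105)
S=lambda c:((c[0]+.5)/2.9-.5+180,(c[1]+.5)/2.9-.5+185)
pts={'bin far-y':((537,88),(177,184)),'bin far+y':((345,66),(380,235)),'bin near+y':((324,322),(440,128)),'bin near-y':((510,340),(262,88)),
'post far-y':((445,198),(297,147)),'post far+y':((421,197),(322,150)),'post low-y':((436,326),(332,100)),'post low+y':((411,325),(354,104)),
'tile far+y':((400,170),(337,197)),'tile far-y':((463,178),(272,186)),
'tray near+y':((38,382),(740,150)),'tray near-y':((226,367),(547,137)),'tray far-y':((213,183),(546,297)),'tray far+y':((27,199),(755,308))}
for k,(a,b) in pts.items():
    X,e=tri([(P['top'],T(a)),(P['scene'],S(b))]); print(k,(X*1000).round(1),round(e*1000,1))
for k,c,z in [('bar far+y',(663,240),.035),('bar far-y',(747,246),.035),('restbase near+y',(664,388),.003),('restbase near-y',(731,388),.003),('jar',(200,55),.085),('mould',(658,65),.03)]:
    print(k,(atz(P['top'],T(c),z)*1000).round(1))
E
python3 m1.py
```

```text
bin far-y [ 666.8 -127.2  174.6] 2.3
bin far+y [690.9  53.6 175. ] 1.5
bin near+y [460.5  85.7  48.4] 0.6
bin near-y [ 438.6 -101.6   48.7] 1.4
post far-y [571.5 -39.1 127.6] 1.0
post far+y [572.5 -15.8 129.3] 1.1
post low-y [453.  -26.7  60.8] 1.3
post low+y [454.6  -2.8  61.2] 0.0
tile far+y [604.8   4.6 104.7] 0.1
tile far-y [597.2 -57.6  97.8] 0.2
tray near+y [406.1 390.8   8.8] 1.0
tray near-y [419.  193.5   6.1] 0.0
tray far-y [614.9 207.6   5.6] 0.4
tray far+y [599.9 404.1  11.1] 0.1
bar far+y [ 541.6 -264.4   35. ]
bar far-y [ 534. -352.   35.]
restbase near+y [ 389.3 -265.2    3. ]
restbase near-y [ 388.1 -335.9    3. ]
jar [731.1 207.2  85. ]
mould [ 729.9 -265.9   30. ]
```

The crops confirm it: the cream bar with the darker cream tile and black blade under it are in the bin, and the orange, pink, green and teal things lie outside. The bin's yaw is about -7° and the tray's about +4°. The measured sizes match the text to within a few mm, so I'm moving over the bin for wrist views.

Request:
drive_tool:
  commands:
    - [9,-26.5,5,0,0,0.75]
    - [9,-26.5,5,0,0,0.75]
    - [9,-26.5,5,0,0,0.75]
    - [9,-26.5,5,0,0,0.75]
    - [9,-26.5,5,0,0,0.75]
    - [9,-26.5,5,0,0,0.75]
    - [9,-26.5,5,0,0,0.75]
    - [9,-26.5,5,0,0,0.75]
  jaw: 93

```text
t: 0.77
position: [0.357, 0.3985, 0.2586]
tcp_rot: [0.164, 0.986, -0.0, -0.0]
wrist_force: [0.4, 0.2, -0.3]
finger_gap: 0.999
gripper_force: 0.0
```

Request:
drive_tool:
  commands:
    - [9,-26.5,5,0,0,0.75]
    - [9,-26.5,5,0,0,0.75]
    - [9,-26.5,5,0,0,0.75]
    - [9,-26.5,5,0,0,0.75]
    - [9,-26.5,5,0,0,0.75]
    - [9,-26.5,5,0,0,0.75]
    - [9,-26.5,5,0,0,0.75]
    - [9,-26.5,5,0,0,0.75]

```text
t: 1.43
position: [0.429, 0.1866, 0.2987]
tcp_rot: [0.113, 0.994, -0.0, -0.0]
wrist_force: [-0.2, -0.2, 0.2]
finger_gap: 1.001
gripper_force: 0.0
```

Request:
drive_tool:
  commands:
    - [9,-26.5,5,0,0,0.75]
    - [9,-26.5,5,0,0,0.75]
    - [9,-26.5,5,0,0,0.75]
    - [9,-26.5,5,0,0,0.75]
    - [9,-26.5,5,0,0,0.75]
    - [9,-26.5,5,0,0,0.75]
    - [9,-26.5,5,0,0,0.75]
    - [9,-26.5,5,0,0,0.75]

```text
t: 2.1
position: [0.501, -0.0255, 0.3387]
tcp_rot: [0.061, 0.998, 0.0, -0.0]
wrist_force: [0.1, 0.3, 0.4]
finger_gap: 1.0
gripper_force: 0.0
```

```bash
python3 - <<'E'
from rig import *
from h import *
p=camera_params('wrist'); s=observe()
a=camera('wrist'); np.save('w1.npy',a); import pickle; pickle.dump(p,open('w1.pkl','wb'))
cv2.imwrite('pics/w1.png',a[:,:,::-1]); R=np.array(p['R']);print(s['t'],s['position'],s['tcp_rot'],'cam',-R.T@p['t'],R[2],p['fovy'])
E
```

```text
2.1 [ 0.50104396 -0.02553018  0.33869391] [ 6.05401504e-02  9.98165756e-01  2.56007665e-05 -1.16806831e-04] cam [ 0.42744801 -0.01719335  0.50546232] [ 0.26399222 -0.03154883 -0.9640087 ] 67.32902215287704
```

View pics/w1.png

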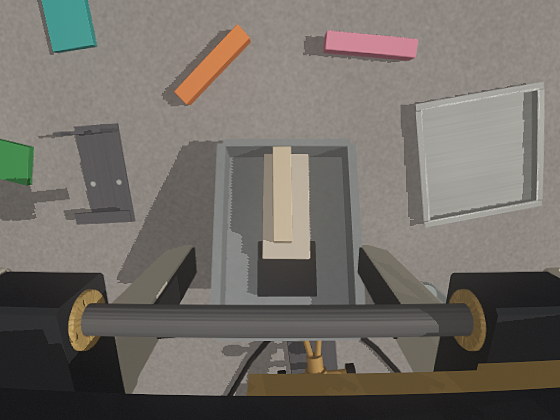

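The wrist view shows the post's top from (273,147)-(291,147) to (274,241)-(292,242). The tile's far end is at (263,258)-(310,258), with the blade below it down to row 296. The tray's corners are (416,104), (543,84), (541,204) and (427,225).

```bash
cat > fit.py <<'E'
from rig import *
from h import *
import pickle
from scipy.optimize import least_squares
P={n:camera_params(n) for n in('top','scene')}; P['w']=pickle.load(open('w1.pkl','rb'))
T=lambda *c:((c[0]+.5)/3-.5+115,(c[1]+.5)/3-.5+105)
S=lambda *c:((c[0]+.5)/2.9-.5+180,(c[1]+.5)/2.9-.5+185)
def bw(b,s,n,y):
    c,si=np.cos(np.radians(28)),np.sin(np.radians(28)); X=np.array([-.110+s*c-n*si,y,.022+s*si+n*c])
    return Ro.from_euler('z',b[2]).apply(X)+[b[0],b[1],0]
def loc(q,u,v): c,s=np.cos(q[2]),np.sin(q[2]); return q[0]+c*u-s*v, q[1]+s*u+c*v   # slope-plane s,y
def pt(v,k):
    b=v[:3]
    o,u,w,n=k
    if o=='bin': return bw(b,u,n,w)
    q=v[3:6] if o=='post' else v[6:9]; s,y=loc(q,u,w); return bw(b,s,n,y)
L=[]
def add(k,**o):
    for c,px in o.items(): L.append((k,c,px))
for k,t,s,w in [((249,-89),T(537,88),S(177,184),None),((249,89),T(345,66),S(380,235),None),((-4,89),T(324,322),S(440,128),(355,140)),((-4,-89),T(510,340),S(262,88),(217,141))]:
    add(('bin',k[0]/1e3,k[1]/1e3,.04),top=t,scene=s,**({'w':w} if w else {}))
for k,t,s,w in [((65,-12.5),T(445,198),S(297,147),(273.5,241)),((65,12.5),T(421,197),S(322,150),(292.5,242)),((-65,-12.5),T(436,326),S(332,100),(273,147)),((-65,12.5),T(411,325),S(354,104),(291,147))]:
    add(('post',k[0]/1e3,k[1]/1e3,.049),top=t,scene=s,w=w)
for k,t,s,w in [((75,-32),T(463,178),S(272,186),(263,258)),((75,32),T(400,170),S(337,197),(310,258)),((-75,32),T(387,312),None,(309,154)),((-75,-32),T(450,318),None,(264,154))]:
    add(('tile',k[0]/1e3,k[1]/1e3,.024),top=t,w=w,**({'scene':s} if s else {}))
z=lambda v:np.concatenate([(proj(P[c],pt(v,k))[0]-px) for k,c,px in L])
r=least_squares(z,[.585,-.025,-.12,.07,0,0,.08,0,0],loss='soft_l1'); v=r.x
e=z(v).reshape(-1,2)
for (k,c,_),d in zip(L,e):
    if np.abs(d).max()>1.7: print(k,c,d.round(1))
print(np.abs(e).mean()); print((v*1e3).round(1), np.degrees(v[[2,5,8]]).round(2)); np.save('fit.npy',v)
for n,q in(('post',v[3:6]),('tile',v[6:9])): print(n,'mid world',(bw(v,q[0],.0365 if n=='post' else .018,q[1])*1e3).round(1))
if 1:
    tw={'n-':(416,104),'n+':(543,84),'f-':(427,225),'f+':(541,204)};tt={'n-':T(226,367),'n+':T(38,382),'f-':T(213,183),'f+':T(27,199)};ts={'n-':S(547,137),'n+':S(740,150),'f-':S(546,297),'f+':S(755,308)}
    C=[]
    for k in tw: X,er=tri([(P['top'],tt[k]),(P['w'],tw[k]),(P['scene'],ts[k])]); C.append(X); print('tray',k,(X*1e3).round(1),round(er*1e3,1))
    print('tray mid',np.mean(C,0).round(4))
E
python3 fit.py
```

```text
('bin', 0.249, -0.089, 0.04) top [-1.8  1.2]
('bin', 0.249, 0.089, 0.04) top [-0.1  1.9]
('bin', -0.004, 0.089, 0.04) top [ 1.8 -1.5]
('bin', -0.004, 0.089, 0.04) scene [-1.7 -0.9]
('bin', -0.004, 0.089, 0.04) w [-6.6  4.2]
('bin', -0.004, -0.089, 0.04) top [-2.  -1.2]
('bin', -0.004, -0.089, 0.04) w [4.5 2.8]
('tile', 0.075, -0.032, 0.024) scene [ 0.2 -4.7]
('tile', 0.075, 0.032, 0.024) scene [ 0.9 -2.9]
1.0163996696317488
[ 584.4  -24.6 -123.4   69.7   -4.2    8.    78.7    1.7   -4.7] [-7.07  0.46 -0.27]
post mid world [518.8 -20.7  87. ]
tile mid world [536.1 -16.9  74.9]
tray n- [419.6 194.3   8.3] 2.3
tray n+ [408.3 390.7  13.4] 3.2
tray f- [615.1 209.1   8.9] 4.0
tray f+ [600.3 404.2  13.7] 1.8
tray mid [0.5108 0.2996 0.0111]
```

The post fits to within 1.7 px with its middle at (519,-21,87) mm, and the tile's middle is at (536,-17,75). Next I'll work out the tool targets.

```bash
cat >> fit.py <<'E'
print('---')
E
python3 - <<'E'
import numpy as np
exec(open('fit.py').read().split('L=[]')[0])
v=np.load('fit.npy')
for n in (.130,.09,.030): print('post',n,(bw(v,.0697,n,-.0042)*1e3).round(1))
for n in (.13,.09,.003): print('tile',n,(bw(v,.0787,n,.0017)*1e3).round(1))
print(observe()['position'])
E
```

```text
post 0.13 [475.2 -15.3 169.5]
post 0.09 [493.9 -17.6 134.2]
post 0.03 [521.8 -21.1  81.2]
tile 0.13 [483.8 -10.4 173.7]
tile 0.09 [502.5 -12.7 138.4]
tile 0.003 [543.  -17.8  61.6]
[ 0.50220507 -0.02881271  0.33906809]
```

Request:
drive_tool:
  commands:
    - [-3.2,1,-21,-0.43,-3.47,0]
    - [-3.2,1,-21,-0.43,-3.47,0]
    - [-3.2,1,-21,-0.43,-3.47,0]
    - [-3.2,1,-21,-0.43,-3.47,0]
    - [-3.2,1,-21,-0.43,-3.47,0]
    - [-3.2,1,-21,-0.43,-3.47,0]
    - [-3.2,1,-21,-0.43,-3.47,0]
    - [-3.2,1,-21,-0.43,-3.47,0]

```text
t: 2.82
position: [0.4751, -0.016, 0.1696]
tcp_rot: [0.059, 0.968, -0.015, 0.243]
wrist_force: [0.2, -0.7, 1.2]
finger_gap: 0.999
gripper_force: 0.0
```

Request:
drive_tool:
  commands:
    - [0,0,0,0,0,0]
    - [0,0,0,0,0,0]
    - [0,0,0,0,0,0]

```text
t: 3.07
position: [0.476, -0.0161, 0.1728]
tcp_rot: [0.059, 0.969, -0.015, 0.241]
wrist_force: [0.3, -0.5, 0.2]
finger_gap: 0.998
gripper_force: 0.0
```

```bash
cat > st.py <<'E'
from rig import *
from h import *
s=observe(); R=Ro.from_quat(s['tcp_rot']).as_matrix(); print(round(s['t'],2),(s['position']*1e3).round(1),'y',R[:,1].round(3),'z',R[:,2].round(3),'tilt',np.degrees(np.arccos(-R[2,2])).round(2),'gap',round(s['finger_gap']*93,1),'gf',s['gripper_force'],'wf',np.round(s['wrist_force'],1))
E
python3 st.py
```

```text
3.07 [476.  -16.1 172.8] y [ 0.122  0.993 -0.001] z [ 0.466 -0.058 -0.883] tilt 27.99 gap 92.8 gf 0.0 wf [ 0.3 -0.5  0.2]
```

Request:
drive_tool:
  commands:
    - [7,-0.8,-14,0,0,0]
    - [7,-0.8,-14,0,0,0]
    - [7,-0.8,-14,0,0,0]
    - [7,-0.8,-14,0,0,0]
    - [7,-0.8,-14,0,0,0]
    - [5,-0.5,-10,0,0,0]
    - [4,-0.5,-8,0,0,0]
    - [0,0,0,0,0,0]

```text
t: 3.73
position: [0.5202, -0.0213, 0.0822]
tcp_rot: [0.059, 0.969, -0.015, 0.24]
wrist_force: [0.2, -0.7, -0.1]
finger_gap: 1.0
gripper_force: 0.0
```

```bash
python3 st.py; python3 -c "
from rig import *
import cv2
cv2.imwrite('pics/w2.png',camera('wrist')[:,:,::-1])"; python3 st.py
```

```text
3.73 [520.2 -21.3  82.2] y [ 0.122  0.993 -0.001] z [ 0.464 -0.058 -0.884] tilt 27.85 gap 93.0 gf 0.0 wf [ 0.2 -0.7 -0.1]
3.78 [520.  -21.2  83. ] y [ 0.122  0.993 -0.001] z [ 0.464 -0.058 -0.884] tilt 27.89 gap 92.8 gf 0.0 wf [-0.4 -0.1 -0.2]
```

View pics/w2.png

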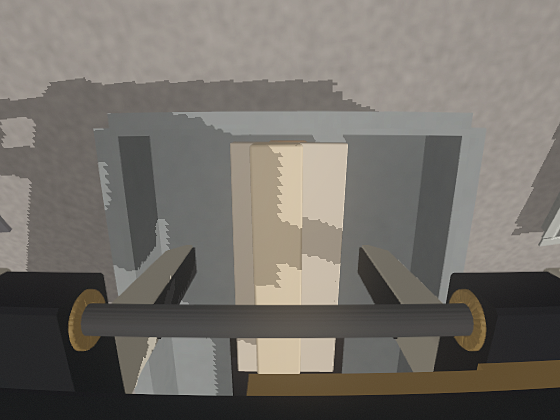

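The fingers straddle the post (columns 252-302) with the jaw centre near 277, so I'm closing, then lifting along the bin's normal and then up.

Request:
drive_tool:
  commands:
    - [0,0,0,0,0,0]
    - [0,0,0,0,0,0]
    - [0,0,0,0,0,0]
    - [0,0,0,0,0,0]
    - [0,0,0,0,0,0]
    - [0,0,0,0,0,0]
    - [0,0,0,0,0,0]
    - [0,0,0,0,0,0]
  jaw: 0

```text
t: 4.45
position: [0.5193, -0.0211, 0.0827]
tcp_rot: [0.059, 0.969, -0.015, 0.241]
wrist_force: [0.7, -0.6, 0.5]
finger_gap: 0.478
gripper_force: 0.0
```

```bash
python3 st.py
```

```text
4.45 [519.3 -21.1  82.7] y [ 0.122  0.993 -0.001] z [ 0.466 -0.058 -0.883] tilt 27.98 gap 44.4 gf 0.0 wf [ 0.7 -0.6  0.5]
```

Request:
drive_tool:
  commands:
    - [0,0,0,0,0,0]
    - [0,0,0,0,0,0]
    - [0,0,0,0,0,0]
    - [0,0,0,0,0,0]
    - [0,0,0,0,0,0]
    - [0,0,0,0,0,0]

```text
t: 4.95
position: [0.5193, -0.0211, 0.0826]
tcp_rot: [0.059, 0.969, -0.015, 0.241]
wrist_force: [0.0, 0.2, 0.2]
finger_gap: 0.269
gripper_force: 30.0
```

Request:
drive_tool:
  commands:
    - [-5.6,0.7,10.6,0,0,0]
    - [-5.6,0.7,10.6,0,0,0]
    - [-5.6,0.7,10.6,0,0,0]
    - [-5.6,0.7,10.6,0,0,0]
    - [-5.6,0.7,10.6,0,0,0]
    - [-5.6,0.7,10.6,0,0,0]
    - [-5.6,0.7,10.6,0,0,0]
    - [-5.6,0.7,10.6,0,0,0]

```text
t: 5.62
position: [0.4741, -0.0155, 0.1677]
tcp_rot: [0.059, 0.969, -0.015, 0.241]
wrist_force: [0.0, 0.2, -1.6]
finger_gap: 0.267
gripper_force: 30.0
```

Request:
drive_tool:
  commands:
    - [5,20,0,0.43,3.47,0]
    - [5,30,0,0.43,3.47,0]
    - [5,36,0,0.43,3.47,0]
    - [5,38,0,0.43,3.47,0]
    - [5,38,0,0.43,3.47,0]
    - [5,38,0,0.43,3.47,0]
    - [5,36,0,0.43,3.47,0]
    - [5,30,0,0.43,3.47,0]

```text
t: 6.28
position: [0.5144, 0.2532, 0.1671]
tcp_rot: [0.06, 0.998, -0.0, -0.002]
wrist_force: [-0.0, -0.2, -1.9]
finger_gap: 0.263
gripper_force: 30.0
```

Request:
drive_tool:
  commands:
    - [0,0,-14,0,0,2.2]
    - [0,0,-20,0,0,2.2]
    - [0,0,-20,0,0,2.2]
    - [0,0,-20,0,0,2.2]
    - [0,0,-18,0,0,2.2]
    - [0,0,-14,0,0,0]
    - [0,0,0,0,0,0]
    - [0,0,0,0,0,0]

```text
t: 6.95
position: [0.5144, 0.2504, 0.0612]
tcp_rot: [-0.035, 0.999, -0.0, -0.001]
wrist_force: [0.5, 0.3, -2.2]
finger_gap: 0.265
gripper_force: 30.0
```

```bash
python3 st.py; python3 -c "
from rig import *
import cv2
for n in ('wrist','scene'): cv2.imwrite('pics/3%s.png'%n,camera(n)[:,:,::-1])"; python3 st.py
```

```text
6.95 [514.4 250.4  61.2] y [-0.069  0.998 -0.   ] z [-0.001 -0.    -1.   ] tilt 0.06 gap 24.6 gf 29.975910186767578 wf [ 0.5  0.3 -2.2]
7.05 [515.1 250.7  62.7] y [-0.069  0.998  0.   ] z [ 0.001  0.001 -1.   ] tilt 0.08 gap 24.9 gf 29.97582882642746 wf [-0.2 -0.1 -2.2]
```

Request:
drive_tool:
  commands:
    - [0,0,-15,0,0,0]
    - [0,0,-15,0,0,0]
    - [0,0,-8,0,0,0]
    - [0,0,-4,0,0,0]
    - [0,0,0,0,0,0]

```text
t: 7.47
position: [0.5145, 0.2505, 0.0194]
tcp_rot: [-0.035, 0.999, -0.0, -0.0]
wrist_force: [0.8, 0.3, -1.8]
finger_gap: 0.266
gripper_force: 30.0
```

Request:
drive_tool:
  commands:
    - [0,0,-2,0,0,0]
    - [0,0,-1,0,0,0]
    - [0,0,-1,0,0,0]
    - [0,0,0,0,0,0]

```text
t: 7.8
position: [0.5147, 0.2506, 0.0157]
tcp_rot: [-0.035, 0.999, 0.0, 0.0]
wrist_force: [-0.2, -1.4, -1.4]
finger_gap: 0.264
gripper_force: 30.0
```

Request:
drive_tool:
  commands:
    - [0,0,-1,0,0,0]
    - [0,0,-1,0,0,0]
    - [0,0,0,0,0,0]

```text
t: 8.05
position: [0.5145, 0.2505, 0.0133]
tcp_rot: [-0.035, 0.999, -0.0, -0.0]
wrist_force: [0.0, -0.4, -2.9]
finger_gap: 0.261
gripper_force: 30.0
```

Request:
drive_tool:
  commands:
    - [0,0,-1,0,0,0]
    - [0,0,-1,0,0,0]
    - [0,0,0,0,0,0]

```text
t: 8.3
position: [0.5144, 0.2505, 0.0112]
tcp_rot: [-0.035, 0.999, -0.0, -0.0]
wrist_force: [-0.5, 0.3, -2.0]
finger_gap: 0.266
gripper_force: 30.0
```

Request:
drive_tool:
  commands:
    - [0,0,-1,0,0,0]
    - [0,0,-1,0,0,0]
    - [0,0,0,0,0,0]

```text
t: 8.55
position: [0.5146, 0.2506, 0.0109]
tcp_rot: [-0.035, 0.999, -0.0, -0.0]
wrist_force: [-10.0, -3.6, 17.4]
finger_gap: 0.267
gripper_force: 30.0
```

Request:
drive_tool:
  commands:
    - [0,0,-1,0,0,0]
    - [0,0,0,0,0,0]

```text
t: 8.72
position: [0.5147, 0.2506, 0.0108]
tcp_rot: [-0.035, 0.999, -0.0, 0.0]
wrist_force: [-15.7, -8.5, 29.2]
finger_gap: 0.265
gripper_force: 30.0
```

The post is down on the tray floor with 17-29 N of contact. I'll ease off, open slightly and rise.

Request:
drive_tool:
  commands:
    - [0,0,2,0,0,0]
    - [0,0,0.5,0,0,0]
    - [0,0,0,0,0,0]

```text
t: 8.97
position: [0.5146, 0.2505, 0.011]
tcp_rot: [-0.035, 0.999, 0.0, 0.0]
wrist_force: [0.3, -0.2, -1.9]
finger_gap: 0.266
gripper_force: 30.0
```

Request:
drive_tool:
  commands:
    - [0,0,0,0,0,0]
    - [0,0,0,0,0,0]
    - [0,0,0,0,0,0]
    - [0,0,4,0,0,0]
    - [0,0,10,0,0,0]
    - [0,0,25,0,0,0]
    - [0,0,35,0,0,0]
    - [0,0,35,0,0,0]
  jaw: 34

```text
t: 9.63
position: [0.5141, 0.2503, 0.1217]
tcp_rot: [-0.035, 0.999, -0.0, -0.0]
wrist_force: [0.6, -0.0, 0.6]
finger_gap: 0.368
gripper_force: 0.0
```

```bash
python3 st.py; python3 -c "
from rig import *
import cv2,pickle
for n in ('wrist','top','scene'):
    pickle.dump(camera_params(n),open('4%s.pkl'%n,'wb')); cv2.imwrite('pics/4%s.png'%n,camera(n)[:,:,::-1])"; python3 st.py
```

```text
9.63 [514.1 250.3 121.7] y [-0.07   0.998 -0.   ] z [-0.001 -0.    -1.   ] tilt 0.05 gap 34.2 gf 0.0 wf [ 0.6 -0.   0.6]
9.78 [515.9 251.1 124. ] y [-0.07   0.998  0.002] z [ 0.005  0.002 -1.   ] tilt 0.33 gap 34.2 gf 0.0 wf [-0.5 -0.2 -1. ]
```

View pics/4wrist.png

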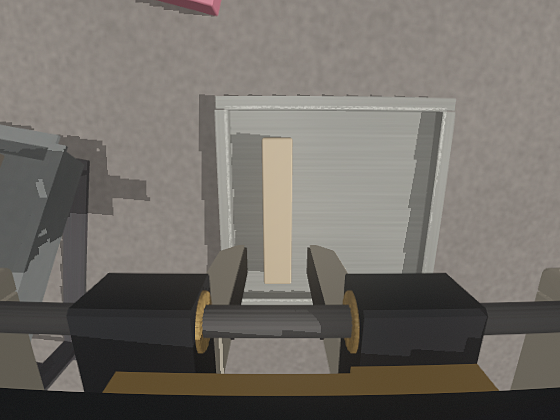

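The post lies flat in the tray at columns 263-292, about 29 mm from the wall. Now back to the bin for the tile.

Request:
drive_tool:
  commands:
    - [0,-10,20,0,0,-2.2]
    - [0,-20,20,0,0,-2.2]
    - [0,-28,10,0,0,-2.2]
    - [0,-30,0,0,0,-2.2]
    - [0,-30,0,0,0,-2.2]
  jaw: 93

```text
t: 10.2
position: [0.5143, 0.1315, 0.1703]
tcp_rot: [0.061, 0.998, 0.0, 0.0]
wrist_force: [-0.1, -0.9, -0.2]
finger_gap: 0.675
gripper_force: 0.0
```

Request:
drive_tool:
  commands:
    - [-4,-20,0,-0.43,-3.47,0]
    - [-4,-20,0,-0.43,-3.47,0]
    - [-4,-20,0,-0.43,-3.47,0]
    - [-4,-20,0,-0.43,-3.47,0]
    - [-4,-20,0,-0.43,-3.47,0]
    - [-4,-18,0,-0.43,-3.47,0]
    - [-4,-16,0,-0.43,-3.47,0]
    - [-3,-10,0,-0.43,-3.47,0]

```text
t: 10.87
position: [0.483, -0.0127, 0.1695]
tcp_rot: [0.059, 0.968, -0.016, 0.242]
wrist_force: [-0.2, -0.3, -0.2]
finger_gap: 0.999
gripper_force: 0.0
```

Request:
drive_tool:
  commands:
    - [0,0,0,0,0,0]
    - [0,0,0,0,0,0]

```text
t: 11.03
position: [0.483, -0.0118, 0.1698]
tcp_rot: [0.06, 0.969, -0.015, 0.241]
wrist_force: [1.3, 0.1, 0.0]
finger_gap: 1.001
gripper_force: 0.0
```

```bash
python3 st.py; python3 -c "
from rig import *
import cv2,pickle
pickle.dump(camera_params('wrist'),open('5w.pkl','wb'));cv2.imwrite('pics/5w.png',camera('wrist')[:,:,::-1])"
```

```text
11.03 [483.  -11.8 169.8] y [ 0.123  0.992 -0.001] z [ 0.465 -0.058 -0.883] tilt 27.94 gap 93.1 gf 0.0 wf [1.3 0.1 0. ]
```

View pics/5w.png

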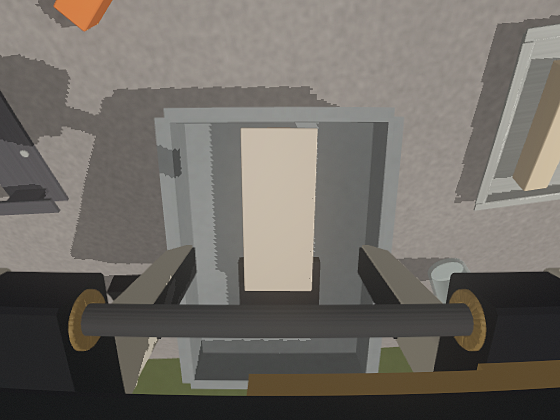

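The tile is now clear, with corners (241,128), (317,128), (311,291) and (244,291). The blade edges are at columns 238 and 320. I'll locate it on the slope.

```bash
cat > sl.py <<'E'
import numpy as np,pickle
exec(open('fit.py').read().split('L=[]')[0])
v=np.load('fit.npy'); R28=Ro.from_euler('z',v[2])*Ro.from_euler('y',-28,degrees=True); O=bw(v,0,0,0)
def slope(X): return R28.inv().apply(np.array(X)-O)*1e3   # s,y,n mm
def onn(p,px,n):
    c,d=ray(p,px); M=R28.inv().as_matrix(); c=M@(c-O); d=M@d; return (c+d*(n/1e3-c[2])/d[2])*1e3
def world(s,y,n): return (bw(v,s/1e3,n/1e3,y/1e3)*1e3).round(1)
E
python3 - <<'E'
from sl import *
p=pickle.load(open('5w.pkl','rb'))
for px in [(241,128),(317,128),(311.5,291),(244,291)]: print('tile',onn(p,px,24).round(1))
for px in [(238,257),(320,257),(240,300),(319,300)]: print('blade',onn(p,px,12).round(1))
for px in [(181,122),(389,122),(166,108),(403,108)]: print('low wall rim',onn(p,px,40).round(1))
print('tcp',slope(observe()['position']).round(1))
E
```

```text
tile [  4.1 -29.9  24. ]
tile [ 4.  33.2 24. ]
tile [154.6  33.1  24. ]
tile [154.6 -31.4  24. ]
blade [124.6 -37.6  12. ]
blade [124.6  41.6  12. ]
blade [171.5 -37.2  12. ]
blade [171.5  42.5  12. ]
low wall rim [ -0.8 -74.9  40. ]
low wall rim [-1.  87.5 40. ]
low wall rim [-11.4 -85.9  40. ]
low wall rim [-11.7  97.6  40. ]
tcp [ 76.7   0.7 126.9]
```

Request:
drive_tool:
  commands:
    - [10,-1.1,-18,0,0,0]
    - [10,-1.1,-18,0,0,0]
    - [10,-1.1,-18,0,0,0]
    - [10,-1.1,-18,0,0,0]
    - [9,-1.1,-16,0,0,0]
    - [5,-0.7,-9,0,0,0]
    - [3,-0.4,-5.5,0,0,0]
    - [0,0,0,0,0,0]

```text
t: 11.75
position: [0.5406, -0.0177, 0.0662]
tcp_rot: [0.059, 0.969, -0.015, 0.24]
wrist_force: [-0.1, 0.1, 0.0]
finger_gap: 0.997
gripper_force: 0.0
```

```bash
python3 st.py; python3 -c "
from sl import *
print(slope(observe()['position']).round(1))"
```

```text
11.75 [540.6 -17.7  66.2] y [ 0.121  0.993 -0.001] z [ 0.463 -0.057 -0.884] tilt 27.81 gap 92.7 gf 0.0 wf [-0.1  0.1  0. ]
[78.7  1.5  8.2]
```

Now 4 mm further along the normal, then close.

Request:
drive_tool:
  commands:
    - [1,-0.1,-2,0,0,0]
    - [0.9,-0.1,-1.5,0,0,0]
    - [0,0,0,0,0,0]

```text
t: 12.0
position: [0.5427, -0.0182, 0.0646]
tcp_rot: [0.059, 0.968, -0.015, 0.242]
wrist_force: [-0.6, 0.4, -0.0]
finger_gap: 0.998
gripper_force: 0.0
```

Request:
drive_tool:
  commands:
    - [0,0,0,0,0,0]
    - [0,0,0,0,0,0]
    - [0,0,0,0,0,0]
    - [0,0,0,0,0,0]
    - [0,0,0,0,0,0]
    - [0,0,0,0,0,0]
    - [0,0,0,0,0,0]
  jaw: 0

```text
t: 12.58
position: [0.5424, -0.0183, 0.0641]
tcp_rot: [0.059, 0.969, -0.015, 0.241]
wrist_force: [-3.3, 0.9, 3.0]
finger_gap: 0.684
gripper_force: 30.0
```

```bash
python3 st.py; python3 -c "
from sl import *
print(slope(observe()['position']).round(1))"
```

```text
12.58 [542.4 -18.3  64.1] y [ 0.122  0.993 -0.001] z [ 0.466 -0.058 -0.883] tilt 27.97 gap 63.6 gf 29.99582290649414 wf [-3.3  0.9  3. ]
[79.4  1.1  5.4]
```

Gripped, but the fingertips stick out about 6 mm below the tile and would meet the tray floor first. I'll regrip higher.

Request:
drive_tool:
  commands:
    - [0,0,0,0,0,0]
    - [0,0,0,0,0,0]
    - [0,0,0,0,0,0]
    - [-2,0.2,3.8,0,0,0]
    - [-2,0.2,3.8,0,0,0]
    - [0,0,0,0,0,0]
  jaw: 74

```text
t: 13.08
position: [0.5385, -0.0179, 0.0727]
tcp_rot: [0.059, 0.968, -0.015, 0.242]
wrist_force: [0.3, -0.1, -0.1]
finger_gap: 0.794
gripper_force: 0.0
```

Request:
drive_tool:
  commands:
    - [0,0,0,0,0,0]
    - [0,0,0,0,0,0]
    - [0,0,0,0,0,0]
    - [0,0,0,0,0,0]
  jaw: 0

```text
t: 13.42
position: [0.5385, -0.0179, 0.0716]
tcp_rot: [0.059, 0.969, -0.015, 0.241]
wrist_force: [-3.7, -0.2, 4.8]
finger_gap: 0.685
gripper_force: 30.0
```

```bash
python3 st.py; python3 -c "
from sl import *
print(slope(observe()['position']).round(1))"
```

```text
13.42 [538.5 -17.9  71.6] y [ 0.122  0.993 -0.001] z [ 0.465 -0.058 -0.883] tilt 27.97 gap 63.7 gf 30.00047743320465 wf [-3.7 -0.2  4.8]
[79.4  1.  14. ]
```

Request:
drive_tool:
  commands:
    - [-5.6,0.7,10.6,0,0,0]
    - [-5.6,0.7,10.6,0,0,0]
    - [-5.6,0.7,10.6,0,0,0]
    - [-5.6,0.7,10.6,0,0,0]
    - [-5.6,0.7,10.6,0,0,0]
    - [-5.6,0.7,10.6,0,0,0]
    - [-5.6,0.7,10.6,0,0,0]
    - [-5.6,0.7,10.6,0,0,0]

```text
t: 14.08
position: [0.4931, -0.0123, 0.1563]
tcp_rot: [0.059, 0.969, -0.015, 0.241]
wrist_force: [0.4, 0.2, -1.1]
finger_gap: 0.691
gripper_force: 30.0
```

Request:
drive_tool:
  commands:
    - [1.9,20,0,0.43,3.47,0]
    - [1.9,30,0,0.43,3.47,0]
    - [1.9,32,0,0.43,3.47,0]
    - [1.9,32,0,0.43,3.47,0]
    - [1.9,32,0,0.43,3.47,0]
    - [1.9,32,0,0.43,3.47,0]
    - [1.9,32,0,0.43,3.47,0]
    - [1.9,32,0,0.43,3.47,0]

```text
t: 14.75
position: [0.5086, 0.2315, 0.1559]
tcp_rot: [0.061, 0.998, -0.0, -0.002]
wrist_force: [0.2, -0.5, -2.1]
finger_gap: 0.687
gripper_force: 30.0
```

Request:
drive_tool:
  commands:
    - [0,26,0,0,0,2.2]
    - [0,24,-10,0,0,2.2]
    - [0,20,-20,0,0,2.2]
    - [0,16,-20,0,0,2.2]
    - [0,10,-20,0,0,2.2]
    - [0,4,-20,0,0,0]
    - [0,0,-14,0,0,0]
    - [0,0,0,0,0,0]

```text
t: 15.42
position: [0.5074, 0.3289, 0.0486]
tcp_rot: [-0.035, 0.999, -0.001, -0.002]
wrist_force: [-1.4, -1.2, -2.1]
finger_gap: 0.688
gripper_force: 30.0
```

```bash
python3 st.py
```

```text
15.42 [507.4 328.9  48.6] y [-0.07   0.998 -0.002] z [-0.004 -0.003 -1.   ] tilt 0.29 gap 63.9 gf 29.994718730449677 wf [-1.4 -1.2 -2.1]
```

Request:
drive_tool:
  commands:
    - [0,0,-15,0,0,0]
    - [0,0,-12,0,0,0]
    - [0,0,-8,0,0,0]
    - [0,0,-4,0,0,0]
    - [0,0,0,0,0,0]

```text
t: 15.83
position: [0.5086, 0.3293, 0.0127]
tcp_rot: [-0.035, 0.999, -0.0, -0.0]
wrist_force: [0.4, -0.3, -1.6]
finger_gap: 0.685
gripper_force: 30.0
```

Request:
drive_tool:
  commands:
    - [0,0,-1,0,0,0]
    - [0,0,-1,0,0,0]
    - [0,0,0,0,0,0]

```text
t: 16.08
position: [0.5091, 0.3298, 0.0118]
tcp_rot: [-0.035, 0.999, 0.0, 0.0]
wrist_force: [0.8, 0.3, -1.6]
finger_gap: 0.684
gripper_force: 30.0
```

Request:
drive_tool:
  commands:
    - [0,0,-2,0,0,0]
    - [0,0,-2,0,0,0]
    - [0,0,0,0,0,0]

```text
t: 16.33
position: [0.5087, 0.3296, 0.007]
tcp_rot: [-0.035, 0.999, -0.0, -0.0]
wrist_force: [-0.3, 0.8, -0.9]
finger_gap: 0.684
gripper_force: 30.0
```

Request:
drive_tool:
  commands:
    - [0,0,-1,0,0,0]
    - [0,0,-1,0,0,0]
    - [0,0,0,0,0,0]

```text
t: 16.58
position: [0.5088, 0.3297, 0.0051]
tcp_rot: [-0.035, 0.999, -0.0, -0.0]
wrist_force: [0.2, -0.0, -2.3]
finger_gap: 0.683
gripper_force: 30.0
```

Request:
drive_tool:
  commands:
    - [0,0,-1,0,0,0]
    - [0,0,0,0,0,0]

```text
t: 16.75
position: [0.5089, 0.3298, 0.0046]
tcp_rot: [-0.035, 0.999, 0.0, 0.0]
wrist_force: [-0.2, -0.4, 1.5]
finger_gap: 0.684
gripper_force: 30.0
```

Request:
drive_tool:
  commands:
    - [0,0,-0.7,0,0,0]
    - [0,0,0,0,0,0]

```text
t: 16.92
position: [0.509, 0.3298, 0.0045]
tcp_rot: [-0.035, 0.999, -0.0, 0.0]
wrist_force: [-4.7, -3.4, 9.2]
finger_gap: 0.687
gripper_force: 30.0
```

The tile is in contact with the tray floor, so I'm releasing and rising.

Request:
drive_tool:
  commands:
    - [0,0,0.7,0,0,0]
    - [0,0,0,0,0,0]
    - [0,0,0,0,0,0]
    - [0,0,3,0,0,0]
    - [0,0,12,0,0,0]
    - [0,0,30,0,0,0]
    - [0,0,40,0,0,0]
    - [0,0,40,0,0,0]
  jaw: 71

```text
t: 17.58
position: [0.5083, 0.3294, 0.1313]
tcp_rot: [-0.035, 0.999, -0.0, -0.0]
wrist_force: [-0.7, 0.9, -0.6]
finger_gap: 0.762
gripper_force: 0.0
```

Request:
drive_tool:
  commands:
    - [0,-20,20,0,0,-2.2]
    - [0,-30,20,0,0,-2.2]
    - [0,-35,0,0,0,-2.2]
    - [0,-35,0,0,0,-2.2]
    - [0,-35,0,0,0,-2.2]
  jaw: 93

```text
t: 18.0
position: [0.5086, 0.1734, 0.1709]
tcp_rot: [0.061, 0.998, 0.0, 0.001]
wrist_force: [-0.4, -0.1, -0.6]
finger_gap: 0.998
gripper_force: 0.0
```

Request:
drive_tool:
  commands:
    - [-3,-25,0,-0.43,-3.47,0]
    - [-3,-25,0,-0.43,-3.47,0]
    - [-3,-25,0,-0.43,-3.47,0]
    - [-3,-25,0,-0.43,-3.47,0]
    - [-3,-25,0,-0.43,-3.47,0]
    - [-2,-25,0,-0.43,-3.47,0]
    - [-2,-20,0,-0.43,-3.47,0]
    - [-1,-12,0,-0.43,-3.47,0]

```text
t: 18.67
position: [0.4885, -0.0089, 0.1707]
tcp_rot: [0.059, 0.968, -0.016, 0.243]
wrist_force: [0.7, 0.6, 0.1]
finger_gap: 1.001
gripper_force: 0.0
```

Request:
drive_tool:
  commands:
    - [0,0,0,0,0,0]
    - [0,0,0,0,0,0]

```text
t: 18.83
position: [0.4884, -0.0077, 0.1704]
tcp_rot: [0.06, 0.968, -0.015, 0.242]
wrist_force: [-0.0, 1.1, 0.4]
finger_gap: 0.999
gripper_force: 0.0
```

```bash
python3 st.py; python3 -c "
from rig import *
from h import *
import cv2,pickle
pickle.dump(camera_params('wrist'),open('6w.pkl','wb'));a=camera('wrist')
b=camera('top')
cv2.imwrite('pics/6w.png',a[:,:,::-1]);cv2.imwrite('pics/6t.png',b[:,:,::-1])
crop(a,140,420,90,310,2,'x.png');crop(b,110,210,155,240,2.2,'y.png')
x=cv2.imread('pics/x.png');y=cv2.imread('pics/y.png');h=max(x.shape[0],y.shape[0])
f=lambda i:cv2.copyMakeBorder(i,0,h-i.shape[0],0,0,0)
cv2.imwrite('pics/6xy.png',np.hstack([f(x),f(y)]))"; python3 st.py
```

```text
18.83 [488.4  -7.7 170.4] y [ 0.123  0.992 -0.   ] z [ 0.466 -0.058 -0.883] tilt 28.01 gap 92.9 gf 0.0 wf [-0.   1.1  0.4]
18.93 [489.1  -6.8 170.3] y [ 0.121  0.993 -0.   ] z [ 0.465 -0.057 -0.883] tilt 27.94 gap 92.9 gf 0.0 wf [-0.  -1.  -0.1]
```

View pics/6xy.png

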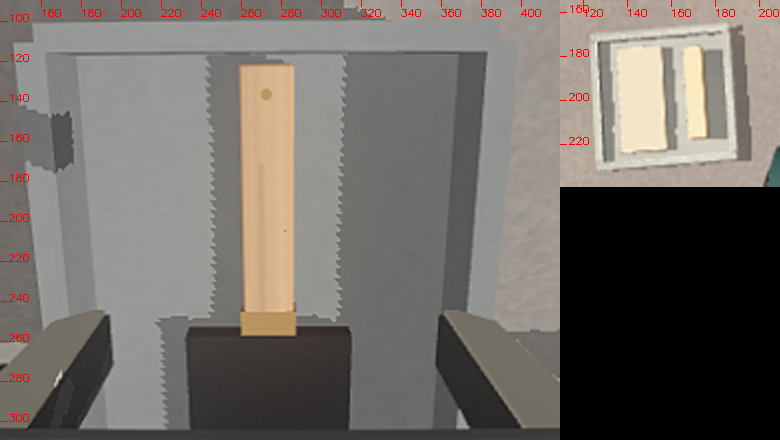

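The tile and post lie side by side and flat in the tray. In the bin the handle runs in the crop from (240-293,65) to the blade joint at row 335, with the blade at columns 187-350.

```bash
python3 - <<'E'
from sl import *
p=pickle.load(open('6w.pkl','rb')); c=lambda x,y:(140+(x+.5)/2-.5,90+(y+.5)/2-.5)
for k in [(240,65),(294,65),(243,310),(294,310),(268.5,335),(187,333),(350,333)]: print(k,onn(p,c(*k),12).round(1))
print('tcp',slope(observe()['position']).round(1))
# rest, using w1 view and top
P=pickle.load(open('w1.pkl','rb')); T=lambda *c:((c[0]+.5)/3-.5+115,(c[1]+.5)/3-.5+105)
t=camera_params('top')
for n,a,b in [('bar far-y',T(747,246),(78,223)),('bar far+y',T(663,240),(134,220))]:
    X,e=tri([(t,a),(P,b)]); print(n,(X*1e3).round(1),round(e*1e3,1))
E
```

```text
(240, 65) [  4.1 -10.   12. ]
(294, 65) [ 4.1 13.1 12. ]
(243, 310) [116.1 -10.1  12. ]
(294, 310) [116.1  14.1  12. ]
(268.5, 335) [128.9   2.   12. ]
(187, 333) [127.9 -37.1  12. ]
(350, 333) [127.9  41.1  12. ]
tcp [ 81.3   5.9 124.7]
bar far-y [ 535.5 -352.9   29.9] 0.8
bar far+y [ 545.3 -267.    15.6] 0.6
```

Request:
drive_tool:
  commands:
    - [12.5,-2.3,-17,0,0,0]
    - [12.5,-2.3,-17,0,0,0]
    - [12.5,-2.3,-17,0,0,0]
    - [12.5,-2.3,-17,0,0,0]
    - [12.5,-2.3,-17,0,0,0]
    - [6,-1,-9,0,0,0]
    - [0,0,0,0,0,0]
    - [0,0,0,0,0,0]
  jaw: 60

```text
t: 19.6
position: [0.5575, -0.0191, 0.0749]
tcp_rot: [0.059, 0.969, -0.015, 0.24]
wrist_force: [-0.1, 1.4, 0.5]
finger_gap: 0.645
gripper_force: 0.0
```

```bash
python3 st.py; python3 -c "
from sl import *
print(slope(observe()['position']).round(1))"
```

```text
19.6 [557.5 -19.1  74.9] y [ 0.121  0.993 -0.001] z [ 0.463 -0.057 -0.884] tilt 27.82 gap 59.9 gf 0.0 wf [-0.1  1.4  0.5]
[97.7  2.2  7.9]
```

Request:
drive_tool:
  commands:
    - [1.3,-0.2,-2.2,0,0,0]
    - [1.3,-0.3,-2.2,0,0,0]
    - [0,0,0,0,0,0]

```text
t: 19.85
position: [0.5601, -0.0201, 0.0714]
tcp_rot: [0.059, 0.968, -0.015, 0.242]
wrist_force: [-0.2, -0.2, -0.6]
finger_gap: 0.642
gripper_force: 0.0
```

Request:
drive_tool:
  commands:
    - [0,0,0,0,0,0]
    - [0,0,0,0,0,0]
    - [0,0,0,0,0,0]
    - [0,0,0,0,0,0]
    - [0,0,0,0,0,0]
    - [0,0,0,0,0,0]
    - [0,0,0,0,0,0]
    - [0,0,0,0,0,0]
  jaw: 0

```text
t: 20.52
position: [0.5599, -0.0203, 0.071]
tcp_rot: [0.059, 0.969, -0.015, 0.241]
wrist_force: [-2.2, 0.3, 1.6]
finger_gap: 0.257
gripper_force: 30.0
```

```bash
python3 st.py; python3 -c "
from sl import *
print(slope(observe()['position']).round(1))"
```

```text
20.52 [559.9 -20.3  71. ] y [ 0.121  0.993 -0.001] z [ 0.465 -0.058 -0.883] tilt 27.97 gap 23.9 gf 30.007364451885223 wf [-2.2  0.3  1.6]
[98.2  1.3  3.3]
```

The paddle handle is gripped (24 mm). Before moving on I'll measure the rest in one enlarged composite of the earlier pictures (top, wrist, scene).

```bash
python3 - <<'E'
from h import *
A=[]
for f,a in [('top0',(325,385,175,245,5)),('w1',(60,145,115,235,4)),('scene0',(178,225,190,250,3))]:
    crop(cv2.imread(f'pics/{f}.png')[:,:,::-1],*a,'z.png'); i=cv2.imread('pics/z.png'); A.append(cv2.copyMakeBorder(i,0,480-i.shape[0],0,0,0))
cv2.imwrite('pics/rest.png',np.hstack(A))
E
```

```text
(no output)
```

View pics/rest.png

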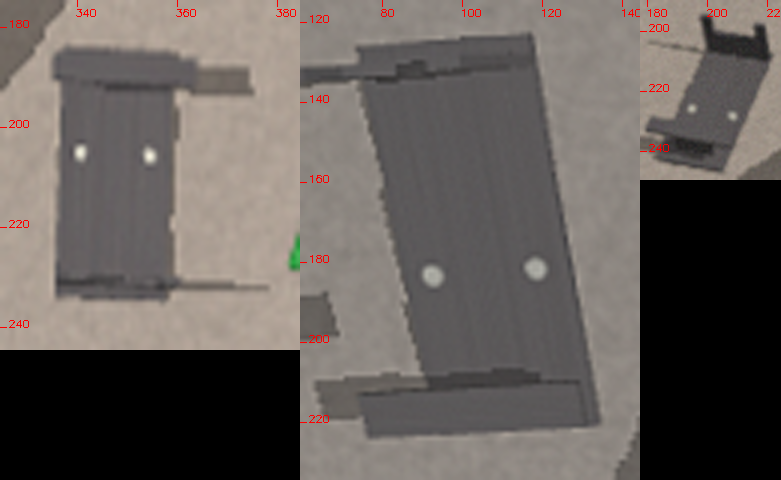

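The composite shows the rest from above. In the top view the bar's near edge runs (53,80)-(197,92) and the base's near end is at (56,298)-(168,300). The wrist view has the bar at (358,395)-(580,380) and (368,437), with the base end at (358,48)-(532,34).

```bash
python3 - <<'E'
from rig import *
from h import *
import pickle
from scipy.optimize import least_squares
t=camera_params('top');w=pickle.load(open('w1.pkl','rb'))
T=lambda a,b:((a+.5)/5-.5+325,(b+.5)/5-.5+175); W=lambda a,b:((a-300+.5)/4-.5+60,(b+.5)/4-.5+115)
O=[(t,(53,45,35),T(53,80)),(t,(53,-45,35),T(197,92)),(t,(71,-45,35),T(197,61)),(t,(-80,35,2),T(56,298)),(t,(-80,-35,2),T(168,300)),
(w,(53,45,35),W(580,380)),(w,(53,-45,35),W(358,395)),(w,(71,-45,35),W(368,437)),(w,(-80,-35,2),W(358,48)),(w,(-80,35,2),W(532,34)),(w,(80,35,2),W(600,424))]
def f(v): return np.concatenate([proj(p,Ro.from_euler('z',v[2]).apply(np.array(m)/1e3)+[v[0],v[1],0])[0]-px for p,m,px in O])
r=least_squares(f,[.469,-.305,-.05],loss='soft_l1');print(r.x.round(4),np.degrees(r.x[2]));print(f(r.x).reshape(-1,2).round(1))
B=[tri([(t,T(80,152)),(w,W(536,268))]),tri([(t,T(149,156)),(w,W(432,275))])];print([ (b[0]*1e3).round(1) for b in B])
E
```

```text
[ 0.4683 -0.3031 -0.0586] -3.359135279967093
[[-0.3 -0.3]
 [-0.4 -1.4]
 [-0.3 -0.9]
 [-0.4 -0.5]
 [-0.7 -0. ]
 [-0.9  0.1]
 [-0.1 -0.2]
 [-0.1  0.2]
 [ 0.2 -0.5]
 [-0.7 -0.6]
 [ 0.1 -0.1]]
[array([ 481.4, -282.5,    4.2]), array([ 478.4, -326.3,    4.7])]
```

The rest fits within 1 px: origin (468,-303), yaw -3.4°. Lifting the paddle out and carrying it over.

Request:
drive_tool:
  commands:
    - [-5.6,0.7,10.6,0,0,0]
    - [-5.6,0.7,10.6,0,0,0]
    - [-5.6,0.7,10.6,0,0,0]
    - [-5.6,0.7,10.6,0,0,0]
    - [-5.6,0.7,10.6,0,0,0]
    - [-5.6,0.7,10.6,0,0,0]
    - [-5.6,0.7,10.6,0,0,0]
    - [-5.6,0.7,10.6,0,0,0]

```text
t: 21.18
position: [0.5146, -0.0146, 0.1558]
tcp_rot: [0.059, 0.969, -0.015, 0.241]
wrist_force: [0.6, -0.9, -2.5]
finger_gap: 0.252
gripper_force: 30.0
```

Request:
drive_tool:
  commands:
    - [-6.5,-24,8,0.43,3.47,0]
    - [-6.5,-34,8,0.43,3.47,0]
    - [-6.5,-38,6,0.43,3.47,0]
    - [-6.5,-40,6,0.43,3.47,0]
    - [-6.5,-40,6,0.43,3.47,0]
    - [-6.5,-40,6,0.43,3.47,0]
    - [-6.5,-40,4,0.43,3.47,0]
    - [-6.5,-32,4,0.43,3.47,0]

```text
t: 21.85
position: [0.4622, -0.3056, 0.2038]
tcp_rot: [0.061, 0.998, 0.0, -0.001]
wrist_force: [0.5, -0.3, -1.3]
finger_gap: 0.253
gripper_force: 30.0
```

Request:
drive_tool:
  commands:
    - [0,0,-15,0,0,1.2]
    - [0,0,-20,0,0,1.2]
    - [0,0,-25,0,0,1.3]
    - [0,0,-25,0,0,0]
    - [0,0,-25,0,0,0]
    - [0,0,-16,0,0,0]
    - [0,0,0,0,0,0]
    - [0,0,0,0,0,0]

```text
t: 22.52
position: [0.4628, -0.3023, 0.0772]
tcp_rot: [0.028, 1.0, 0.0, -0.001]
wrist_force: [-0.5, 0.4, -0.9]
finger_gap: 0.255
gripper_force: 30.0
```

```bash
python3 st.py
```

```text
22.52 [ 462.8 -302.3   77.2] y [0.057 0.998 0.001] z [-0.001  0.001 -1.   ] tilt 0.09 gap 23.7 gf 29.987744092941284 wf [-0.5  0.4 -0.9]
```

Request:
drive_tool:
  commands:
    - [0,0,-10,0,0,0]
    - [0,0,-10,0,0,0]
    - [0,0,-8,0,0,0]
    - [0,0,-4,0,0,0]
    - [0,0,-2,0,0,0]
    - [0,0,0,0,0,0]
    - [0,0,0,0,0,0]

```text
t: 23.1
position: [0.4632, -0.3028, 0.0439]
tcp_rot: [0.029, 1.0, -0.0, 0.0]
wrist_force: [0.3, -0.4, -2.1]
finger_gap: 0.255
gripper_force: 30.0
```

Request:
drive_tool:
  commands:
    - [0,0,-1,0,0,0]
    - [0,0,-1,0,0,0]
    - [0,0,0,0,0,0]

```text
t: 23.35
position: [0.4632, -0.3027, 0.0418]
tcp_rot: [0.029, 1.0, -0.0, 0.0]
wrist_force: [0.4, -0.2, -2.7]
finger_gap: 0.253
gripper_force: 30.0
```

Request:
drive_tool:
  commands:
    - [0,0,-1,0,0,0]
    - [0,0,-0.5,0,0,0]
    - [0,0,0,0,0,0]

```text
t: 23.6
position: [0.4631, -0.3027, 0.0402]
tcp_rot: [0.029, 1.0, 0.0, -0.0]
wrist_force: [0.7, -0.1, -2.2]
finger_gap: 0.252
gripper_force: 30.0
```

Request:
drive_tool:
  commands:
    - [0,0,-0.8,0,0,0]
    - [0,0,-0.7,0,0,0]
    - [0,0,0,0,0,0]

```text
t: 23.85
position: [0.4631, -0.3026, 0.0385]
tcp_rot: [0.028, 1.0, 0.0, -0.0]
wrist_force: [-0.6, 0.5, -2.1]
finger_gap: 0.255
gripper_force: 30.0
```

Request:
drive_tool:
  commands:
    - [0,0,-0.8,0,0,0]
    - [0,0,0,0,0,0]

```text
t: 24.02
position: [0.4632, -0.3027, 0.0378]
tcp_rot: [0.029, 1.0, -0.0, 0.0]
wrist_force: [0.5, 0.2, -2.3]
finger_gap: 0.25
gripper_force: 30.0
```

```bash
python3 st.py
```

```text
24.02 [ 463.2 -302.7   37.8] y [ 0.057  0.998 -0.   ] z [ 0. -0. -1.] tilt 0.0 gap 23.2 gf 29.988012313842773 wf [ 0.5  0.2 -2.3]
```

Request:
drive_tool:
  commands:
    - [0,0,-0.8,0,0,0]
    - [0,0,0,0,0,0]

```text
t: 24.18
position: [0.4632, -0.3027, 0.0378]
tcp_rot: [0.029, 1.0, -0.0, 0.0]
wrist_force: [-3.2, 2.7, 5.4]
finger_gap: 0.26
gripper_force: 30.0
```

Request:
drive_tool:
  commands:
    - [0,0,-0.8,0,0,0]
    - [0,0,0,0,0,0]

```text
t: 24.35
position: [0.4633, -0.3028, 0.0377]
tcp_rot: [0.029, 1.0, -0.0, 0.0]
wrist_force: [-7.7, 5.3, 14.9]
finger_gap: 0.254
gripper_force: 30.0
```

Request:
drive_tool:
  commands:
    - [0,0,-0.8,0,0,0]
    - [0,0,0,0,0,0]

```text
t: 24.52
position: [0.4633, -0.3028, 0.0377]
tcp_rot: [0.028, 1.0, -0.0, 0.0]
wrist_force: [-11.7, 8.2, 23.5]
finger_gap: 0.251
gripper_force: 30.0
```

It seated at the expected height (TCP 37.8 mm, predicted 38.3). Easing off, opening and withdrawing.

Request:
drive_tool:
  commands:
    - [0,0,2,0,0,0]
    - [0,0,0,0,0,0]

```text
t: 24.68
position: [0.4634, -0.3028, 0.0381]
tcp_rot: [0.029, 1.0, -0.0, 0.0]
wrist_force: [-0.0, -0.4, -1.6]
finger_gap: 0.254
gripper_force: 30.0
```

Request:
drive_tool:
  commands:
    - [0,0,0,0,0,0]
    - [0,0,0,0,0,0]
    - [0,0,0,0,0,0]
    - [0,0,0,0,0,0]
    - [0,0,3,0,0,0]
    - [0,0,10,0,0,0]
    - [0,0,25,0,0,0]
    - [0,0,35,0,0,0]
  jaw: 50

```text
t: 25.35
position: [0.4621, -0.302, 0.1098]
tcp_rot: [0.029, 1.0, 0.001, -0.002]
wrist_force: [-0.1, -0.3, 0.2]
finger_gap: 0.54
gripper_force: 0.0
```

Request:
drive_tool:
  commands:
    - [-5,0,35,0,0,0]
    - [-10,10,35,0,0,0]
    - [-10,30,20,0,0,0]
    - [-10,30,10,0,0,0]
    - [-5,30,0,0,0,0]
    - [0,20,0,0,0,0]
    - [0,0,0,0,0,0]
    - [0,0,0,0,0,0]

```text
t: 26.02
position: [0.4232, -0.1821, 0.2117]
tcp_rot: [0.028, 1.0, -0.0, 0.001]
wrist_force: [-0.2, 0.3, 0.3]
finger_gap: 0.536
gripper_force: 0.0
```

```bash
python3 st.py; python3 - <<'E'
# numeric check: do predicted outlines of the paddle, post and tile agree with colour in the top picture?
from rig import *
from h import *
t=camera_params('top'); a=camera('top').astype(int); cv2.imwrite('pics/end.png',a[:,:,::-1].astype(np.uint8))
R=Ro.from_euler('z',-3.36,degrees=True)
def col(X): u,v=proj(t,X)[0].round().astype(int); return (u,v),a[v-1:v+2,u-1:u+2].mean((0,1)).round()
for n,m in [('handle',(-35,0,47)),('handle end',(-90,0,47)),('blade',(62,0,47)),('blade+30',(62,32,47)),('blade-30',(62,-32,47)),('fork+y',(-70,26,57)),('past tip',(112,0,3))]:
    print(n,*col(R.apply(np.array(m)/1e3)+[.4683,-.3031,0]))
for n,X in [('post',(.5143,.2505,.028)),('tile',(.509,.3297,.015))]: print(n,*col(X))
# handle centroid (wooden hue) in world
h=cv2.cvtColor(a.astype(np.uint8),cv2.COLOR_RGB2HSV); m=cv2.inRange(h,(5,60,110),(25,255,255)); m[:,:325]=0;m[:,370:]=0;m[:180]=0;m[245:]=0
y,x=np.nonzero(m);print(len(x)); q=np.c_[x,y].astype(np.float32); W=np.array([atz(t,p,.047)[:2] for p in q]);L=R.inv().apply(np.c_[W-[.4683,-.3031],np.zeros(len(W))])*1e3
print('wood rest x',L[:,0].min().round(),L[:,0].max().round(),'y mean',L[:,1].mean().round(1),'slope deg',np.degrees(np.polyfit(L[:,0],L[:,1],1)[0]).round(1))
E
```

```text
26.02 [ 423.2 -182.1  211.7] y [ 0.055  0.998 -0.001] z [ 0.001 -0.001 -1.   ] tilt 0.1 gap 49.8 gf 0.0 wf [-0.2  0.3  0.3]
handle (np.int64(349), np.int64(219)) [ 80. 118. 111.]
handle end (np.int64(349), np.int64(237)) [ 82. 121. 113.]
blade (np.int64(350), np.int64(188)) [42. 42. 41.]
blade+30 (np.int64(340), np.int64(187)) [43. 63. 60.]
blade-30 (np.int64(360), np.int64(188)) [43. 42. 41.]
fork+y (np.int64(341), np.int64(230)) [ 68. 103.  97.]
past tip (np.int64(348), np.int64(174)) [183. 169. 157.]
post (np.int64(171), np.int64(196)) [248. 232. 189.]
tile (np.int64(146), np.int64(199)) [241. 226. 196.]
0Traceback (most recent call last):
  File "<stdin>", line 12, in <module>
ValueError: operands could not be broadcast together with shapes (0,) (2,)
```

Post, tile and blade read the right colours, but the arm hides the handle in the top view. I'll move it aside and repeat the numeric check.

Request:
drive_tool:
  commands:
    - [0,30,5,0,0,0]
    - [0,35,5,0,0,0]
    - [0,35,5,0,0,0]
    - [0,35,0,0,0,0]
    - [0,35,0,0,0,0]
    - [0,25,0,0,0,0]
    - [0,0,0,0,0,0]
    - [0,0,0,0,0,0]

```text
t: 26.73
position: [0.4234, 0.0125, 0.2257]
tcp_rot: [0.028, 1.0, -0.0, -0.0]
wrist_force: [0.7, -0.4, -0.5]
finger_gap: 0.537
gripper_force: 0.0
```

```bash
python3 st.py; python3 - <<'E'
from rig import *
from h import *
R=Ro.from_euler('z',-3.36,degrees=True)
for n,box in (('top',(325,370,180,245)),('scene',(178,235,185,255))):
    t=camera_params(n); a=camera(n); b=box; h=cv2.cvtColor(a,cv2.COLOR_RGB2HSV)
    for nm,m in (('wood',cv2.inRange(h,(3,75,120),(25,255,255))),('black',cv2.inRange(h,(0,0,0),(180,255,50)))):
        k=np.zeros_like(m);k[b[2]:b[3],b[0]:b[1]]=m[b[2]:b[3],b[0]:b[1]]
        _,lab,st,_=cv2.connectedComponentsWithStats(k)
        if len(st)<2: print(n,nm,'none');continue
        y,x=np.nonzero(lab==1+st[1:,4].argmax());W=np.array([atz(t,p,.047) for p in np.c_[x,y].astype(float)])
        L=R.inv().apply(np.c_[W[:,:2]-[.4683,-.3031],np.zeros(len(W))])*1e3
        print(n,nm,len(x),'x',np.percentile(L[:,0],[1,99]).round(),'y',np.percentile(L[:,1],[1,99]).round(),'ymean',L[:,1].mean().round(1),'slope',np.degrees(np.polyfit(L[:,0],L[:,1],1)[0]).round(1))
E
```

```text
26.73 [423.4  12.5 225.7] y [ 0.055  0.998 -0.   ] z [-0. -0. -1.] tilt 0.02 gap 50.0 gf 0.0 wf [ 0.7 -0.4 -0.5]
top wood 335 x [-100.   23.] y [-13.  11.] ymean -0.9 slope 0.7
top black 522 x [24. 86.] y [-38.  40.] ymean -0.2 slope -1.8
scene wood 284 x [-97.  27.] y [-14.  16.] ymean 0.4 slope 0.7
scene black 573 x [ 32. 111.] y [-37.  41.] ymean 2.1 slope 0.9
```

Both views agree at the assumed height: the handle is centred (y within about 1 mm), the blade joint is at x ≈ 25 mm and the yaw is under 1°. Handing in.

```bash
python3 -c "
from rig import *
print(sign_off())"
```

```text
the job is handed in; nothing more can be done
None
```

The job is handed in, with no verdict shown: post and tile lie side by side in the tray, and by measurement in two views the paddle lies centred on the tool rest (joint at x ≈ 25 mm); the arm never went near the mould or jar, though I did not re-measure them.

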